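Face the tin's label front and put the thumb cap away

ROBOT

A 6-joint arm with a two-finger parallel gripper is mounted at the origin on the work surface. World frame = base frame: x ahead of the robot, y to its left, z up, the work surface at z = 0. Lengths are in mm, angles in rad, forces in N, time in s.
With the tool pointing down it reaches from about 350 to 975 mm from the base axis. Payload 7.1 kg.
Tool frame: the origin (TCP) lies at the centre of the arm's flange, where the gripper is bolted on; the fingertips stand 182 mm ahead of it and the grasp point (between the pads) lies 163 mm ahead of it; z points along the fingers, y is the direction in which the jaws open and shut (so a half turn about z gives the same grasp; the last joint's range is limited). The gripper opens to 88 mm and grips with 3 to 60 N. Pads are 20 mm wide; open, the fingers measure 115 mm over their backs; the gripper's body (75 mm by 178 mm) begins 61 mm behind the grasp point.
Start: joints at [-1.273, 0.423, 1.63, -0, 1.089, -0.019], TCP at [194.723, -593.877, 404.675] pointing down, gripper open.
Joint ranges: [-3, 3], [-0.9, 2.11], [0.09, 2.58], [-1.31, 4.45], [0.11, 2.69], [-2.54, 2.54]. Speed limits (rad/s): [2.39, 2.39, 3.01, 3.14, 3.14, 3.14].

INTERFACE

Orientations are given as a rotation vector (axis times angle).
In Python, from workcell import get_obs, get_image, camera_params, workorder, search_frame, silhouettes gives the robot as it stands.
- The arm moves only by the tool play_rows, never from a script. Its arguments are lists of equal length, an entry for each row: "travel": the shift along the tool's x, y, z in units of 25 mm (1.0 is 25 mm), a list of three; "angular": the turn, a rotation vector about the tool's x, y, z in units of 8 degrees (1.0 is 8 degrees), a list of three; "claw": the opening, from -1 (shut) to 1 (fully open), so that 0 is half open. A call has 1 to 20 rows; each row is the pose to reach, as a shift and turn from the pose measured when the call began, along the tool's axes at that moment; what a row does not reach only later rows make up. A row lasts 1/8 s, in which the tool goes at most 62.5 mm and 10.7 degrees, less where a joint would pass 70% of its speed; a pose out of reach is approached as far as the arm can. A call with a gripper value outside its range is refused whole. The fingers move at their own pace and stop on an object; the grip force is fixed at half the most. Time passes only in rows, so rows that repeat a pose let the fingers close. It gives the time, the measured TCP pose, the force and the opening at its end, in the units of the state.
- get_obs(): the state, without advancing time (a new reading comes with each control period).
- get_image(name): name is "side" or "top"; returns the picture (384x512x3 uint8, blue, green, red); there is no depth.
- camera_params(name): a dict with "mtx" (3x3 intrinsics, pixels), "R" (3x3) and "t" (3): a world point X has camera coordinates R X + t. Camera axes: x right, y down, z forward; pixel columns grow to the right and rows downward; lengths in mm; the calibration is good to about 2 mm. A picture is of the moment at which its call begins. camera_params takes no time and is no camera call.
- workorder.close_job(): hands the job in, once; it reports no verdict.
Trained networks look in the newest picture that a camera, given by its name, has taken for a name from the list of things; names that differ only in an ending like _2 or _b are one class to them, and where a whole thing is asked for, a point or a joint stands for the part that bears it (a point fixed in the world has none). Each returns a list of dicts, best first, with "conf" (0 to 1); they miss things now and then, are a little off and sometimes report something else, mostly with a low value. They report only what shows in the picture. A call takes as long as a camera call. They do not tell look-alikes from the thing itself.
- search_frame(camera, thing): "location" ([x, y, z] in mm, in world coordinates, good to about 4 mm: the middle of the surface that is visible of it).
- silhouettes(camera, thing): "mask" (384x512 bool, what is visible of it).
The state is a dict: "t": time; "qpos": joint angles; "qvel": joint speeds; "joint_torque": joint torques, N m; "ee_pos": TCP position; "orientation": TCP orientation; "ft_force": force on the tool from outside, world axes, zero at the start; "moment": the same for the moment, N m; "width": finger opening in mm.
Only numpy, scipy, OpenCV 4.12 (cv2) and the standard library are available. Lean on these libraries where they do the work, as an engineer would, in place of code of your own. Each camera call takes 0.05 s, during which the arm holds its last target. There are 200 camera calls.

TASK

The round tin on the white swivel dock under the clear riser has been left turned away: with a fingertip, roll its edge round gently, without pressing hard, until its orange label faces squarely the way the dock's black arrow points. Then put the black thumb cap with the orange dot into the tin's open half-moon well, keeping the label facing front. Leave the blue-dotted cap and the other things on the desk where they are.

Things in the scene. Friction and masses are not known exactly. Their poses are not given: they have to be found in the camera images.
- dock: Fixed white swivel dock, a square slab 130 x 130 x 18 mm with a grey disc up to 20 mm on which the tin turns. Origin at the centre of its underside on the desk, on the tin's turning axis. Its -x axis is its front: the black arrowhead printed at the middle of its front edge points that way (roughly towards the robot).
- tin: Round blue tin, 100 mm across, 80 mm high (smooth solid side to 60 mm), too wide to grip. Spins either way without limit on its upright axis, about 1 N at the rim turns it and it stays where left; cannot shift or lift. Origin at the centre of its underside, 20 mm up, z up. The orange label is centred on its -x side; its -x half has an open well on top, its +x half is closed flat, white.
- tin_label (a point): Centre of the orange label (a white round spot) on the tin's side, 50 mm from the turning axis and 30 mm above the tin's underside; axes as the tin's. An orange tab lies on the rim above it.
- tin_well (a point): Middle of the floor of the tin's open half-moon well: 27 mm out from the axis on the label's side, 80 mm above the desk, 20 mm below the rim. The well reaches from 8 mm to 46 mm out from the axis, with a round wall 4 mm thick.
- riser: Fixed clear acrylic riser over the dock: board 220 (x) x 620 (y) x 12 mm, underside 185 mm above the desk (a router on it reaches 233 mm), on 12 mm end panels 304 mm either side of the middle. Origin on the desk below the board's centre; its front edge (110 mm to -x) is about 32 mm in front of the tin's axis, so reach the tin from the front with the tool tilted about 40 degrees.
- cap_orange: Loose black rubber thumb cap with an orange dot on top: upright disc 22 mm diameter, 14 mm high, about 12 g. Origin at the centre of its underside, z up.
- cap_blue: The same cap with a blue dot: to be left alone.
- shell: Loose navy console carrying shell, 120 x 270 x 48 mm, origin at the centre of its underside: leave alone.
- cube: Loose frosted glass paperweight cube, 50 mm, origin at the centre of its underside: leave alone.
- bank: Loose grey power bank, 140 x 70 x 15 mm, origin at the centre of its underside: leave alone.
- mug: Loose white mug with a handle to its +y, 80 mm across, 95 mm high, origin at the centre of its underside: leave alone.
- rack: Fixed wooden rack holding six game cases upright, 130 x 200 mm, 180 mm high, origin at the centre of its underside.
Things that resemble listed ones, but are neither listed nor needed, are in the scene too. Leave any pink look-alike of the dock alone.

How it is judged (in metres and radians):
On the way:
1. the tin is turned until its label faces the dock's front, the cap not yet in it (x of tin_label in the frame of dock below 0 m and y of tin_label in the frame of dock between -0.01 and 0.01 m and horizontal distance between cap_orange and tin above 0.07 m), for 0.3 s.
At the end, for the whole second after the job is handed in: The label's centre is within 10 mm (about 11 degrees) of the dock's front line, on the front side; the orange-dotted cap lies in the half-moon well, below the rim, at rest; the tin stands still (x of tin_label in the frame of dock below 0 m and y of tin_label in the frame of dock between -0.01 and 0.01 m and horizontal distance between cap_orange and tin below 0.045 m and x of cap_orange in the frame of tin below -0.005 m and z of cap_orange in the frame of tin between 0.055 and 0.075 m and linear speed of cap_orange below 0.02 m/s and angular speed of tin below 0.05 rad/s); the robot touches nothing.
It fails at once if the tin is pressed with more than 40 N (contact force between any of the fingers, the arm and tin above 40 N).
It fails at once if a bystander is moved by more than 25 mm (distance of any of cap_blue, shell, cube, bank, mug from where it was at the start of the episode above 0.025 m).
It also fails if it takes over 72 s, if anything falls off the work surface, if the arm or the gripper's body presses on something with over 40 N, if the wrist force passes 120 N, or if a joint passes its speed limit or range.

## Working session

There is one attempt and no reset: what is moved stays moved. The work goes in short steps, Python scripts to look and compute and a tool call to move; the robot and the scene stay as the last step left them, time stands still between calls to the robot, and variables do not carry over. Pictures are saved under pics/ and viewed, about 8 in all and at most 12, crops included, and the job is handed in when it is done.

Besides the shell and the picture viewer there is one more tool, called after "Call:" as name(argument=value, ...) on one line, values as JSON. play_rows: Moves the arm, as the interface text tells. Its arguments: {"type":"object","properties":{"travel":{"type":"array","items":{"type":"array","items":{"type":"number"}}},"angular":{"type":"array","items":{"type":"array","items":{"type":"number"}}},"claw":{"type":"array","items":{"type":"number"}}},"required":["travel","angular","claw"]}

```bash
mkdir -p pics; cat > h.py <<'E'
import numpy as np, cv2
from workcell import *
from scipy.spatial.transform import Rotation as R
def ray(cam,u,v,z):
    p=camera_params(cam);K,Rm,t=map(np.array,(p['mtx'],p['R'],p['t']))
    d=Rm.T@np.linalg.solve(K,[u,v,1]);c=-Rm.T@t.ravel()
    return c+d*(z-c[2])/d[2]
def proj(cam,X):
    p=camera_params(cam);K,Rm,t=map(np.array,(p['mtx'],p['R'],p['t']))
    q=K@(Rm@np.array(X,float)+t.ravel());return q[:2]/q[2]
E
python3 - <<'E'
from h import *
for c in('side','top'):
    im=get_image(c);cv2.imwrite(f'pics/{c}0.png',cv2.resize(im,(800,600)))
    p=camera_params(c);print(c,-np.array(p['R']).T@np.array(p['t']).ravel(),np.array(p['mtx'])[0,0])
    for n in('dock','tin','tin_label','tin_well','cap_orange','riser','mug','rack','cube','bank','shell'):
        print(n,[(np.round(d['location']).tolist(),round(d['conf'],2),np.round(proj(c,d['location'])*1.5625).tolist()) for d in search_frame(c,n)])
print(get_obs())
E
```

```text
side [-191.31291245  464.521744   1373.96375149] 491.3429347368763
dock [([347.0, -148.0, 85.0], 0.66, [526.0, 346.0]), ([646.0, -64.0, 50.0], 0.63, [409.0, 271.0]), ([329.0, 55.0, 72.0], 0.58, [444.0, 405.0])]
tin [([662.0, -77.0, 80.0], 0.98, [410.0, 254.0]), ([344.0, -158.0, 100.0], 0.82, [532.0, 340.0]), ([340.0, 42.0, 93.0], 0.65, [447.0, 392.0])]
tin_label [([662.0, -65.0, 77.0], 0.92, [405.0, 257.0]), ([350.0, -164.0, 95.0], 0.71, [532.0, 338.0]), ([573.0, 506.0, 48.0], 0.63, [173.0, 424.0]), ([333.0, 47.0, 91.0], 0.6, [447.0, 397.0])]
tin_well [([341.0, -159.0, 100.0], 0.94, [533.0, 341.0]), ([664.0, -74.0, 80.0], 0.6, [408.0, 254.0])]
cap_orange [([664.0, -71.0, 77.0], 0.58, [407.0, 256.0]), ([475.0, 150.0, 15.0], 0.43, [363.0, 384.0])]
riser [([741.0, 6.0, 200.0], 0.87, [355.0, 209.0]), ([554.0, -455.0, 137.0], 0.68, [586.0, 199.0])]
mug [([400.0, 353.0, 55.0], 0.57, [286.0, 456.0]), ([651.0, -62.0, 51.0], 0.21, [407.0, 269.0])]
rack [([557.0, -454.0, 138.0], 0.71, [585.0, 198.0]), ([403.0, 353.0, 56.0], 0.7, [285.0, 455.0])]
cube [([489.0, 356.0, 47.0], 0.89, [264.0, 421.0
[... 1212 characters left out ...]
, [204.0, 297.0])]
{'t': 1.2, 'qpos': array([-1.27299777e+00,  4.23098996e-01,  1.62989591e+00, -2.43363199e-05,
        1.08861828e+00, -1.89995341e-02]), 'qvel': array([-9.00400783e-04,  2.08565434e-04, -2.15733433e-03,  8.11023975e-04,
       -1.32445581e-03,  6.50607954e-05]), 'joint_torque': array([ 7.58483711e-04, -5.44579732e+01, -2.74052435e+01,  6.46275678e-02,
        1.68324873e-02,  1.71668921e-05]), 'ee_pos': array([ 194.72100874, -593.87642236,  404.67729957]), 'orientation': array([-3.10224339e+00, -4.95561732e-01,  3.80216371e-05]), 'ft_force': array([-0.19578306,  0.43761157, -0.32316177]), 'moment': array([-0.07057554,  0.01521187, -0.04866248]), 'width': 87.78174942934213}
```

View pics/side0.png

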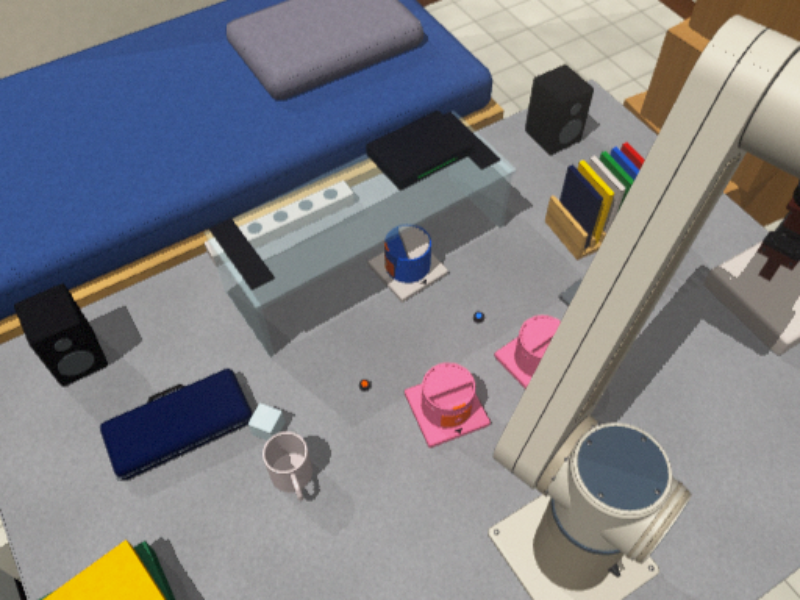

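View pics/top0.png

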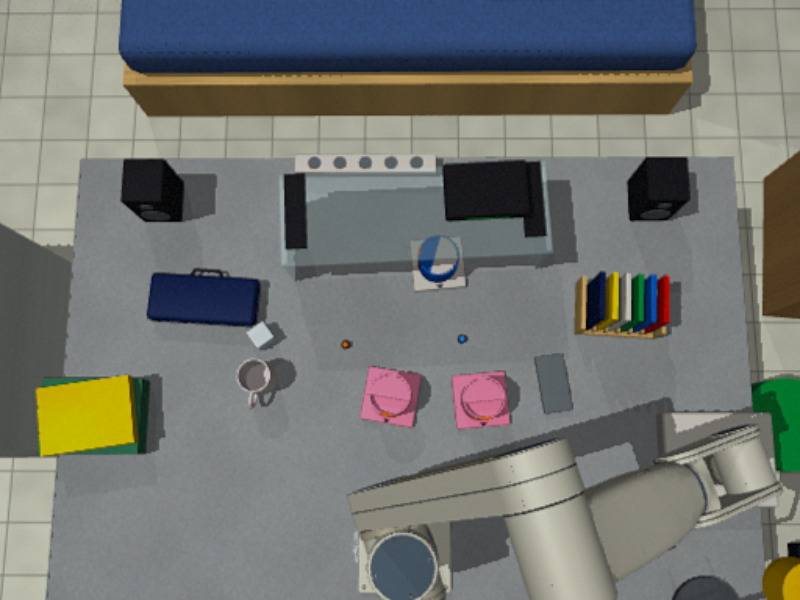

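The blue tin on the white dock is at side (410,255) and top (438,262). Both pink docks are look-alikes. The orange cap is at side (364,384) and top (346,344); the blue cap is at side (479,316). Next is one enlarged crop to confirm the cap and read the tin's angle.

```bash
python3 - <<'E'
from h import *
a=get_image('side');b=get_image('top')
A=cv2.resize(a[138:198,230:297],(402,360),interpolation=cv2.INTER_CUBIC);B=cv2.resize(b[148:191,258:304],(385,360),interpolation=cv2.INTER_CUBIC)
C=cv2.resize(a[232:262,213:253],(320,240),interpolation=cv2.INTER_CUBIC);D=cv2.resize(b[205:235,205:245],(320,240),interpolation=cv2.INTER_CUBIC)
o=np.zeros((600,800,3),np.uint8);o[:360,:402]=A;o[:360,402:787]=B;o[360:,:320]=C;o[360:,402:722]=D
cv2.imwrite('pics/crop1.png',o)
for im,c in((a,'side'),(b,'top')):
    h=cv2.cvtColor(im,cv2.COLOR_BGR2HSV)
    m=((h[...,0]<16)&(h[...,1]>170)&(h[...,2]>100)).astype(np.uint8)
    n,l,s,ce=cv2.connectedComponentsWithStats(m)
    for i in range(1,n):
        if s[i,4]>2 : 
            w=ray(c,*ce[i],14);
            if 0<w[0]<900 and abs(w[1])<450: print(c,ce[i].round(1),s[i,4],w.round(),ray(c,*ce[i],50).round())
    h2=((h[...,0]>100)&(h[...,0]<125)&(h[...,1]>180)&(h[...,2]>120)).astype(np.uint8)
    n,l,s,ce=cv2.connectedComponentsWithStats(h2)
    for i in range(1,n):
        if 2<s[i,4]<60: print(c,'blue',ce[i].round(1),s[i,4],ray(c,*ce[i],14).round())
E
```

```text
side [246.5 157.5] 4 [755. -70.  14.] [730. -55.  50.]
side [250.2 170.7] 11 [698. -50.  14.] [674. -37.  50.]
side [232.8 245.2] 19 [477. 147.  14.] [459. 155.  50.]
side [293.9 259.8] 17 [334.  13.  14.] [320.  25.  50.]
side [290.8 267.8] 98 [317.  36.  14.] [303.  47.  50.]
side blue [275.  155.5] 4 [ 709. -160.   14.]
side blue [268.5 164. ] 12 [ 689. -120.   14.]
side blue [257.8 165.5] 15 [703. -85.  14.]
side blue [254.7 168.7] 3 [697. -68.  14.]
side blue [305.9 201.3] 9 [ 492. -142.   14.]
top [220.3 219.9] 9 [479. 148.  14.] [474. 145.  50.]
top [246.8 264.9] 13 [307.  45.  14.] [305.  43.  50.]
top [310.4 267.5] 10 [ 297. -197.   14.] [ 296. -193.   50.]
top blue [272.1 171.8] 10 [670. -53.  14.]
top blue [295.  216.2] 10 [ 494. -141.   14.]
```

View pics/crop1.png

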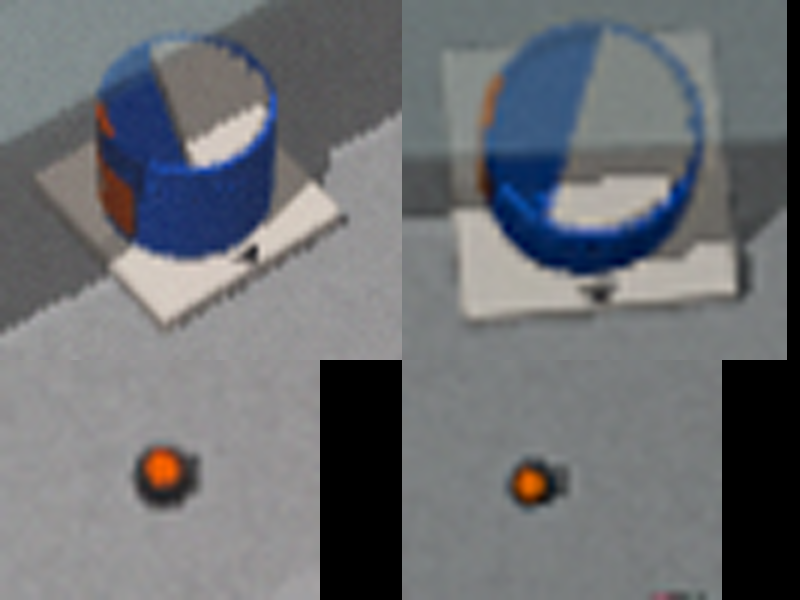

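```bash
python3 - <<'E'
from h import *
T=lambda u,v,z:ray('top',258+(u-402)/8.37,148+v/8.37,z).round(1)
S=lambda u,v,z:ray('side',230+u/6,138+v/6,z).round(1)
print('top corners',T(463,318,0),T(740,294,0),T(457,212,18),'arrow',T(598,293,18),'rim c',T(594,130,100),'l/r',T(485,130,100),T(703,130,100),'divider',T(603,25,100),T(548,218,100))
print('side corners',S(38,178,18),S(165,325,0),S(112,265,18),S(345,215,18),'arrow',S(248,255,18),'rim c',S(187,102,100),'divider',S(152,42,100),S(190,165,100))
for c in('top','side'):
  d=silhouettes(c,'dock');t=silhouettes(c,'tin')
  for d in t:
    ys,xs=np.nonzero(d['mask']);print(c,round(d['conf'],2),xs.min(),xs.max(),ys.min(),ys.max(),len(xs))
    if c=='top': print(ray(c,(xs.min()+xs.max())/2,(ys.min()+ys.max())/2,80).round())
o=get_obs();r=R.from_rotvec(o['orientation']);print(r.as_matrix().round(3))
# riser front edge in top pic (800x600): (285,265)->(552,252)
print(ray('top',285/1.5625,265/1.5625,185),ray('top',552/1.5625,252/1.5625,185))
E
```

```text
top corners [615.8 -26.    0. ] [ 627.2 -156.2    0. ] [662.7 -23.2  18. ] arrow [623.9 -88.8  18. ] rim c [681.  -84.5 100. ] l/r [681.1 -35.6 100. ] [ 681.  -133.4  100. ] divider [729.8 -88.9 100. ] [640.5 -63.7 100. ]
side corners [731.8 -14.8  18. ] [615.8 -29.7   0. ] [656.2 -19.3  18. ] [ 616.2 -151.    18. ] arrow [621.6 -88.6  18. ] rim c [678.3 -82.6 100. ] divider [725.3 -88.7 100. ] [640.1 -60.8 100. ]
top 0.75 236 262 238 267 631
[349.  34.  80.]
top 0.68 267 292 166 180 305
[649. -80.  80.]
top 0.47 94 166 172 208 2305
[584. 485.  80.]
side 0.86 329 357 201 240 715
side 0.69 269 303 233 273 1213
side 0.67 246 275 146 180 856
[[ 0.95   0.312  0.   ]
 [ 0.312 -0.95  -0.   ]
 [ 0.     0.    -1.   ]]
[637.25686601 271.59465458 185.        ] [ 667.21550772 -340.25372176  185.        ]
```

```bash
cat >> h.py <<'E'
AX=np.array([680.,-84.,0]);PSI=np.radians(5)
def frame(tilt,psi=PSI):
    f=np.array([np.cos(psi),np.sin(psi),0]);l=np.array([-f[1],f[0],0]);z=np.array([0,0,1.]);t=np.radians(tilt)
    a=np.sin(t)*f-np.cos(t)*z;y=-l;return np.c_[np.cross(y,a),y,a]
def dockp(x,l,z,ax=AX): return ax+np.array([np.cos(PSI)*x-np.sin(PSI)*l,np.sin(PSI)*x+np.cos(PSI)*l,z])
def rows(tips,tilt=40,psi=PSI):
    o=get_obs();R0=R.from_rotvec(o['orientation']).as_matrix();T=frame(tilt,psi)
    ang=R.from_matrix(R0.T@T).as_rotvec()/np.radians(8)
    print('t',round(o['t'],2),'ang',ang.round(2).tolist())
    for p in tips: print((R0.T@(np.array(p)-182*T[:,2]-o['ee_pos'])/25).round(2).tolist())
def state():
    o=get_obs();M=R.from_rotvec(o['orientation']).as_matrix();tip=o['ee_pos']+182*M[:,2];d=tip-AX;c,s=np.cos(PSI),np.sin(PSI)
    print('t',round(o['t'],2),'tip',tip.round(1),'dock',[round(c*d[0]+s*d[1],1),round(-s*d[0]+c*d[1],1),round(tip[2],1)],'F',o['ft_force'].round(2),'w',round(o['width'],1),'q',o['qpos'].round(2))
E
python3 -c "
from h import *
rows([dockp(-130,12,120),dockp(-73,12,50)])"
```

```text
t 1.5 ang [-0.57, 4.98, 1.58]
[15.29, -16.05, 5.81]
[17.51, -15.53, 8.61]
```

Call:
play_rows(travel=[[15.29,-16.05,5.81],[15.29,-16.05,5.81],[15.29,-16.05,5.81],[15.29,-16.05,5.81],[15.29,-16.05,5.81],[15.29,-16.05,5.81],[15.29,-16.05,5.81],[15.29,-16.05,5.81],[15.29,-16.05,5.81],[15.29,-16.05,5.81],[15.29,-16.05,5.81],[15.29,-16.05,5.81],[15.29,-16.05,5.81],[15.29,-16.05,5.81]], angular=[[-0.57,4.98,1.58],[-0.57,4.98,1.58],[-0.57,4.98,1.58],[-0.57,4.98,1.58],[-0.57,4.98,1.58],[-0.57,4.98,1.58],[-0.57,4.98,1.58],[-0.57,4.98,1.58],[-0.57,4.98,1.58],[-0.57,4.98,1.58],[-0.57,4.98,1.58],[-0.57,4.98,1.58],[-0.57,4.98,1.58],[-0.57,4.98,1.58]], claw=[-1,-1,-1,-1,-1,-1,-1,-1,-1,-1,-1,-1,-1,-1])

```text
t: 3.25
ee_pos: [432.8, -94.5, 259.8]
orientation: [-2.922, -0.124, -1.065]
ft_force: [0.5, 0.2, -0.2]
width: 0.3
```

```bash
python3 -c "
from h import *
state();rows([dockp(-73,12,50)])"
```

```text
t 3.25 tip [549.4 -84.5 120.4] dock [np.float64(-130.1), np.float64(10.8), np.float64(120.4)] F [ 0.48  0.22 -0.25] w 0.3 q [-0.31  0.41  2.28  2.25  0.33 -1.02]
t 3.25 ang [0.01, -0.01, -0.01]
[-0.06, -0.04, 3.63]
```

Call:
play_rows(travel=[[0,0,1.5],[-0.06,-0.04,3],[-0.06,-0.04,3.63],[-0.06,-0.04,3.63]], angular=[[0,0,0],[0,0,0],[0,0,0],[0,0,0]], claw=[-1,-1,-1,-1])

```text
t: 3.75
ee_pos: [489.6, -88.9, 188.8]
orientation: [-2.922, -0.124, -1.063]
ft_force: [-0.6, -0.4, -0.3]
width: 0.7
```

```bash
python3 -c "
from h import *
state();rows([dockp(x,12,50) for x in (-66,-60,-57,-55)])
cv2.imwrite('pics/a.png',cv2.resize(get_image('side')[120:220,210:343],(798,600),interpolation=cv2.INTER_CUBIC))"
```

```text
t 3.75 tip [606.1 -78.8  49.4] dock [np.float64(-73.1), np.float64(11.6), np.float64(49.4)] F [-0.57 -0.36 -0.33] w 0.7 q [-0.26  0.62  2.18  2.53  0.39 -1.27]
t 3.75 ang [0.01, 0.0, -0.02]
[0.23, -0.01, 0.16]
[0.42, -0.01, 0.32]
[0.51, -0.01, 0.4]
[0.57, -0.01, 0.45]
```

View pics/a.png

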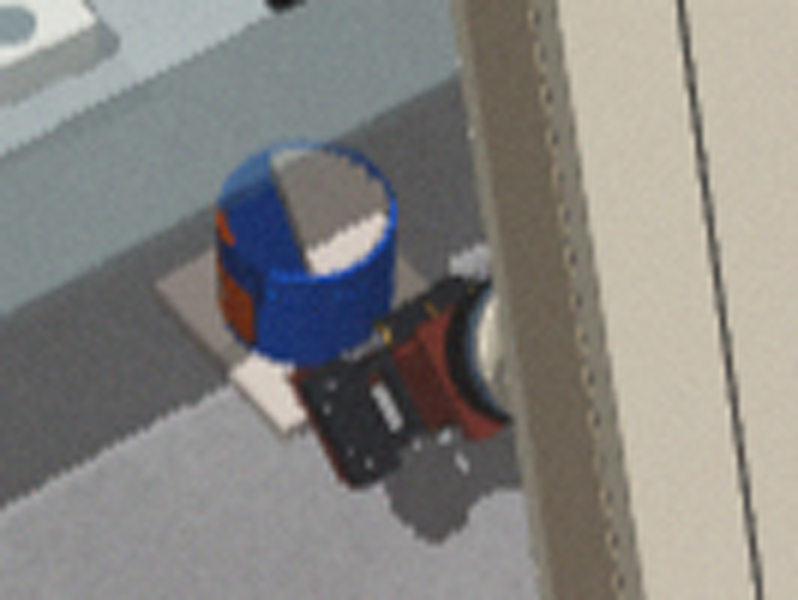

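The gripper is just in front of the tin, with its body at (390,400), the label still on the left at (237,315), and the view of the tin clear. Now I'll probe for contact.

Call:
play_rows(travel=[[0.23,0,0.16],[0.36,0,0.26],[0.4,0,0.3],[0.42,0,0.32],[0.42,0,0.32]], angular=[[0,0,0],[0,0,0],[0,0,0],[0,0,0],[0,0,0]], claw=[-1,-1,-1,-1,-1])

```text
t: 4.42
ee_pos: [502.3, -87.7, 190.1]
orientation: [-2.922, -0.124, -1.063]
ft_force: [-0.1, -0.3, 1.0]
width: 0.4
```

Call:
play_rows(travel=[[0.03,0,0.03],[0.06,0,0.05],[0.06,0,0.05]], angular=[[0,0,0],[0,0,0],[0,0,0]], claw=[-1,-1,-1])

```text
t: 4.8
ee_pos: [504.3, -87.5, 190.0]
orientation: [-2.922, -0.124, -1.063]
ft_force: [0.8, 0.2, -0.9]
width: 1.0
```

```bash
python3 -c "
from h import *
state()"
```

```text
t 4.8 tip [620.9 -77.4  50.6] dock [np.float64(-58.3), np.float64(11.7), np.float64(50.6)] F [ 0.77  0.16 -0.89] w 1.0 q [-0.25  0.63  2.15  2.52  0.37 -1.24]
```

Call:
play_rows(travel=[[0.03,0,0.03],[0.06,0,0.05],[0.06,0,0.05]], angular=[[0,0,0],[0,0,0],[0,0,0]], claw=[-1,-1,-1])

```text
t: 5.18
ee_pos: [506.3, -87.3, 190.0]
orientation: [-2.922, -0.124, -1.063]
ft_force: [-0.4, 0.3, 0.8]
width: 0.5
```

Call:
play_rows(travel=[[0.03,0,0.03],[0.06,0,0.05],[0.06,0,0.05]], angular=[[0,0,0],[0,0,0],[0,0,0]], claw=[-1,-1,-1])

```text
t: 5.55
ee_pos: [507.7, -87.1, 189.9]
orientation: [-2.923, -0.123, -1.062]
ft_force: [-5.0, -0.3, 2.0]
width: 0.8
```

Contact is at about 5 N. Starting the first roll stroke to the robot's right, which turns the tin counter-clockwise.

Call:
play_rows(travel=[[0.025,0.16,0.021],[0.025,0.32,0.021],[0.025,0.48,0.021],[0.025,0.64,0.021],[0.025,0.8,0.021],[0.025,0.96,0.021]], angular=[[0,0,0],[0,0,0],[0,0,0],[0,0,0],[0,0,0],[0,0,0]], claw=[-1,-1,-1,-1,-1,-1])

```text
t: 6.3
ee_pos: [510.1, -111.0, 189.6]
orientation: [-2.923, -0.124, -1.06]
ft_force: [-3.9, -0.3, -0.9]
width: 0.2
```

```bash
python3 -c "
from h import *
state()
cv2.imwrite('pics/b.png',cv2.resize(get_image('side')[120:220,210:343],(532,400),interpolation=cv2.INTER_CUBIC))"
```

```text
t 6.3 tip [ 626.4 -100.9   49.9] dock [np.float64(-54.9), np.float64(-12.2), np.float64(49.9)] F [-3.85 -0.34 -0.87] w 0.2 q [-0.3   0.63  2.12  2.4   0.36 -1.16]
```

View pics/b.png

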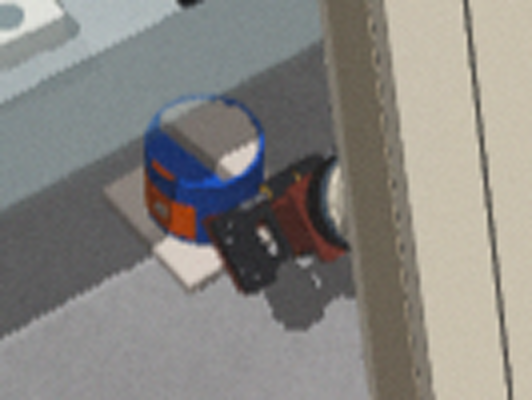

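The tin turns with the finger: the label has moved to (165,212) at about 4 N. I'll continue round the corner.

Call:
play_rows(travel=[[0.02,0.16,0.018],[0.03,0.32,0.025],[0.05,0.48,0.042],[0.083,0.64,0.07],[0.126,0.8,0.106]], angular=[[0,0,0],[0,0,0],[0,0,0],[0,0,0],[0,0,0]], claw=[-1,-1,-1,-1,-1])

```text
t: 6.98
ee_pos: [516.5, -131.3, 189.8]
orientation: [-2.923, -0.123, -1.061]
ft_force: [-0.2, 0.3, 0.5]
width: 0.5
```

```bash
python3 -c "
from h import *
state()"
```

```text
t 6.97 tip [ 632.8 -121.4   50.2] dock [np.float64(-50.2), np.float64(-33.1), np.float64(50.2)] F [-0.23  0.28  0.53] w 0.5 q [-0.33  0.64  2.1   2.31  0.36 -1.1 ]
```

Call:
play_rows(travel=[[-0.37,0,-0.31],[-0.37,-1.0,-0.31],[-0.37,-1.88,-0.31],[-0.37,-1.88,-0.31],[-0.2,-1.88,-0.17],[-0.14,-1.88,-0.118],[-0.125,-1.88,-0.105],[-0.12,-1.88,-0.1],[-0.12,-1.72,-0.1],[-0.12,-1.56,-0.1],[-0.12,-1.4,-0.1],[-0.12,-1.24,-0.1],[-0.12,-1.08,-0.1],[-0.12,-0.92,-0.1],[-0.12,-0.82,-0.1]], angular=[[0,0,0],[0,0,0],[0,0,0],[0,0,0],[0,0,0],[0,0,0],[0,0,0],[0,0,0],[0,0,0],[0,0,0],[0,0,0],[0,0,0],[0,0,0],[0,0,0],[0,0,0]], claw=[-1,-1,-1,-1,-1,-1,-1,-1,-1,-1,-1,-1,-1,-1,-1])

```text
t: 8.85
ee_pos: [510.5, -111.7, 189.5]
orientation: [-2.924, -0.122, -1.06]
ft_force: [-3.1, 1.3, 1.1]
width: 0.7
```

```bash
python3 -c "
from h import *
state()
a=get_image('side');cv2.imwrite('pics/c.png',cv2.resize(a[120:220,210:343],(532,400),interpolation=cv2.INTER_CUBIC))
h=cv2.cvtColor(a,cv2.COLOR_BGR2HSV)
m=((h[...,0]<16)&(h[...,1]>150)&(h[...,2]>80)).astype(np.uint8);n,l,s,ce=cv2.connectedComponentsWithStats(m)
print([(ce[i].round(1).tolist(),s[i].tolist()) for i in range(1,n) if s[i,4]>2 and 240<ce[i][0]<280 and 140<ce[i][1]<185])
for th in (90,110,130,150,170,185):
    t=np.radians(th);u=np.array([np.cos(t),np.sin(t),0]);print(th,proj('side',AX+50*u+[0,0,50]).round(1),proj('side',AX+48*u+[0,0,100]).round(1))
"
```

```text
t 8.85 tip [ 626.7 -101.9   49.8] dock [np.float64(-54.7), np.float64(-13.1), np.float64(49.8)] F [-3.13  1.28  1.1 ] w 0.7 q [-0.3   0.63  2.12  2.4   0.36 -1.16]
[([259.4, 165.8], [257, 165, 7, 2, 9]), ([256.7, 174.2], [251, 170, 18, 10, 80])]
90 [248.6 169.9] [248.9 160.5]
110 [252. 173.] [252.2 163.5]
130 [256.5 174.9] [256.7 165.4]
150 [261.7 175.5] [261.7 165.9]
170 [266.7 174.7] [266.7 165.1]
185 [270.1 173.2] [270.  163.6]
```

View pics/c.png

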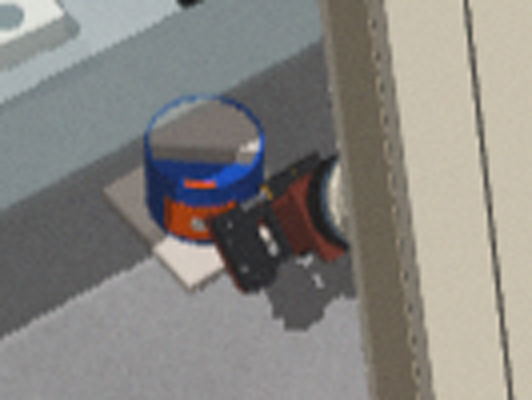

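The tab and spot put the label at about 141°, and the target is about 185°. One more full stroke.

Call:
play_rows(travel=[[-0.245,0,-0.206],[-0.245,-0.6,-0.206],[-0.245,-1.08,-0.206],[-0.245,-1.08,-0.206],[-0.09,-1.08,-0.075],[-0.02,-1.08,-0.015],[0.01,-1.08,0.009],[0.02,-1.08,0.017],[0.02,-0.92,0.017],[0.02,-0.76,0.017],[0.02,-0.6,0.017],[0.02,-0.44,0.017],[0.02,-0.28,0.017],[0.02,-0.12,0.017],[0.02,0,0.017],[0.02,0,0.017],[-0.245,0,-0.206],[-0.245,0,-0.206]], angular=[[0,0,0],[0,0,0],[0,0,0],[0,0,0],[0,0,0],[0,0,0],[0,0,0],[0,0,0],[0,0,0],[0,0,0],[0,0,0],[0,0,0],[0,0,0],[0,0,0],[0,0,0],[0,0,0],[0,0,0],[0,0,0]], claw=[-1,-1,-1,-1,-1,-1,-1,-1,-1,-1,-1,-1,-1,-1,-1,-1,-1,-1])

```text
t: 11.15
ee_pos: [502.3, -112.5, 189.7]
orientation: [-2.924, -0.122, -1.06]
ft_force: [0.5, 0.7, -0.1]
width: 0.4
```

```bash
cat >> h.py <<'E'
def tab():
    a=get_image('side');h=cv2.cvtColor(a,cv2.COLOR_BGR2HSV)
    m=((h[...,0]<16)&(h[...,1]>150)&(h[...,2]>80)).astype(np.uint8);n,l,s,ce=cv2.connectedComponentsWithStats(m)
    print([(ce[i].round(1).tolist(),s[i].tolist()) for i in range(1,n) if s[i,4]>2 and 240<ce[i][0]<285 and 140<ce[i][1]<185])
    for th in (150,160,170,180,185,190):
        t=np.radians(th);u=np.array([np.cos(t),np.sin(t),0]);print(th,proj('side',AX+50*u+[0,0,50]).round(1),proj('side',AX+48*u+[0,0,100]).round(1))
    return a
E
python3 -c "
from h import *
state();a=tab()
cv2.imwrite('pics/d.png',cv2.resize(a[130:200,230:323],(532,400),interpolation=cv2.INTER_CUBIC))
"
```

```text
t 11.15 tip [ 618.6 -102.6   50. ] dock [np.float64(-62.8), np.float64(-13.2), np.float64(50.0)] F [ 0.48  0.71 -0.13] w 0.4 q [-0.3   0.63  2.14  2.41  0.37 -1.18]
[([264.8, 173.1], [259, 166, 16, 14, 70])]
150 [261.7 175.5] [261.7 165.9]
160 [264.2 175.3] [264.3 165.7]
170 [266.7 174.7] [266.7 165.1]
180 [269.  173.8] [269.  164.2]
185 [270.1 173.2] [270.  163.6]
190 [271.1 172.5] [271. 163.]
```

View pics/d.png

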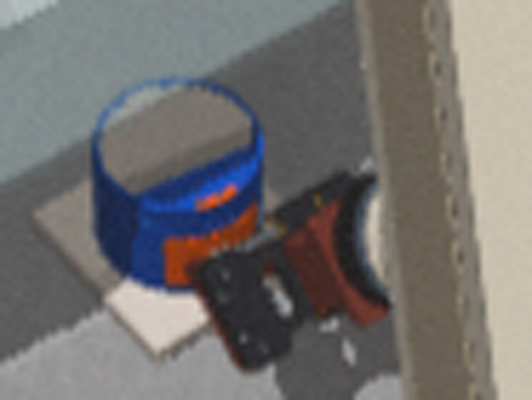

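The tab is at about 175° (crop 217,199). A final short roll of about 10°, then retract.

Call:
play_rows(travel=[[0,-0.65,0],[0,-0.65,0],[0.16,-0.65,0.13],[0.225,-0.65,0.19],[0.255,-0.65,0.214],[0.265,-0.65,0.223],[0.265,-0.53,0.223],[0.265,-0.41,0.223],[0.265,-0.29,0.223],[0.265,-0.28,0.223],[0,-0.28,0],[-0.8,-0.28,-0.7],[-2.2,-0.28,-1.8],[-2.2,-0.28,-1.8]], angular=[[0,0,0],[0,0,0],[0,0,0],[0,0,0],[0,0,0],[0,0,0],[0,0,0],[0,0,0],[0,0,0],[0,0,0],[0,0,0],[0,0,0],[0,0,0],[0,0,0]], claw=[-1,-1,-1,-1,-1,-1,-1,-1,-1,-1,-1,-1,-1,-1])

```text
t: 12.95
ee_pos: [428.5, -111.4, 188.6]
orientation: [-2.925, -0.118, -1.055]
ft_force: [-0.2, 0.3, 0.5]
width: 0.2
```

```bash
python3 -c "
from h import *
state();a=tab();b=get_image('top')
o=np.hstack([cv2.resize(a[135:195,235:295],(400,400),interpolation=cv2.INTER_CUBIC),cv2.resize(b[148:191,258:301],(400,400),interpolation=cv2.INTER_CUBIC)])
cv2.imwrite('pics/e.png',o)
# cap pick: hover & grasp, yaw 5 deg tool
rows([np.array([478,147.5,0])+6*frame(40)[:,0]*0+np.array([6,0.5,90])])
"
```

```text
t 12.95 tip [ 544.3 -101.6   48.5] dock [np.float64(-136.7), np.float64(-5.7), np.float64(48.5)] F [-0.21  0.3   0.46] w 0.2 q [-0.36  0.6   2.28  2.5   0.47 -1.33]
[([269.7, 163.4], [267, 162, 6, 4, 7]), ([267.6, 173.3], [262, 166, 13, 14, 81])]
150 [261.7 175.5] [261.7 165.9]
160 [264.2 175.3] [264.3 165.7]
170 [266.7 174.7] [266.7 165.1]
180 [269.  173.8] [269.  164.2]
185 [270.1 173.2] [270.  163.6]
190 [271.1 172.5] [271. 163.]
t 13.05 ang [0.02, 0.01, -0.03]
[-0.3, -10.17, -2.34]
```

View pics/e.png

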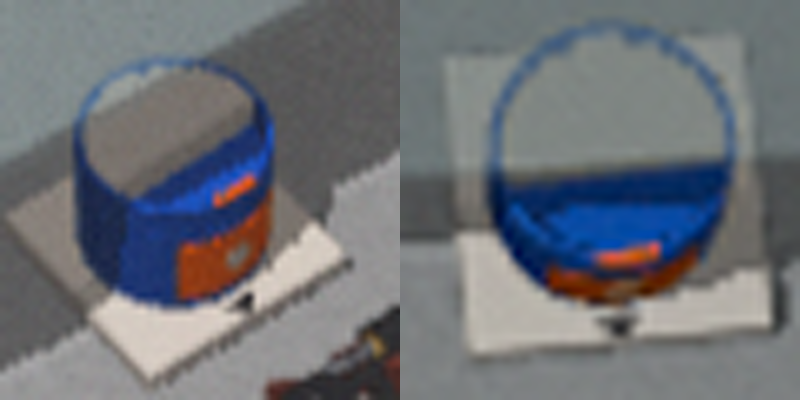

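The label faces front: the tab at side (235,190) reads about 184°, the spot about 187°, and the dock front is about 185°. The divider is parallel to the front edge within about 2°. Next is the orange-dotted cap at about (478,148), approached with a yaw that keeps the gripper body off the pink look-alike.

```bash
python3 -c "
from h import *
p=np.radians(22);f=np.array([np.cos(p),np.sin(p),0])
c=np.array([478,147.5,0])+6*f
rows([c+[0,0,90]],40,p)"
```

```text
t 13.05 ang [1.38, 0.0, -1.66]
[-0.15, -8.87, -2.22]
```

Call:
play_rows(travel=[[-0.15,-8.87,-2.22],[-0.15,-8.87,-2.22],[-0.15,-8.87,-2.22],[-0.15,-8.87,-2.22],[-0.15,-8.87,-2.22],[-0.15,-8.87,-2.22],[-0.15,-8.87,-2.22],[-0.15,-8.87,-2.22],[-0.15,-8.87,-2.22],[-0.15,-8.87,-2.22]], angular=[[1.38,0,-1.66],[1.38,0,-1.66],[1.38,0,-1.66],[1.38,0,-1.66],[1.38,0,-1.66],[1.38,0,-1.66],[1.38,0,-1.66],[1.38,0,-1.66],[1.38,0,-1.66],[1.38,0,-1.66]], claw=[0.1,0.1,0.1,0.1,0.1,0.1,0.1,0.1,0.1,0.1])

```text
t: 14.3
ee_pos: [375.1, 105.5, 229.4]
orientation: [-2.785, -0.54, -1.012]
ft_force: [-0.4, -0.2, 0.6]
width: 47.9
```

```bash
python3 -c "
from h import *
state()
p=np.radians(22);f=np.array([np.cos(p),np.sin(p),0])
c=np.array([478,147.5,0])+6*f
rows([c+[0,0,30],c+[0,0,10]],40,p)
a=get_image('side');b=get_image('top')
o=np.hstack([cv2.resize(a[200:260,200:260],(400,400),interpolation=cv2.INTER_CUBIC),cv2.resize(b[190:250,190:250],(400,400),interpolation=cv2.INTER_CUBIC)])
cv2.imwrite('pics/f.png',o)"
```

```text
t 14.3 tip [483.6 149.1  89.9] dock [np.float64(-175.4), np.float64(249.4), np.float64(89.9)] F [-0.37 -0.23  0.58] w 47.9 q [ 0.21  0.47  2.4   2.87  0.43 -1.46]
t 14.3 ang [0.01, 0.01, -0.0]
[-1.54, -0.02, 1.84]
[-2.05, -0.02, 2.46]
```

View pics/f.png

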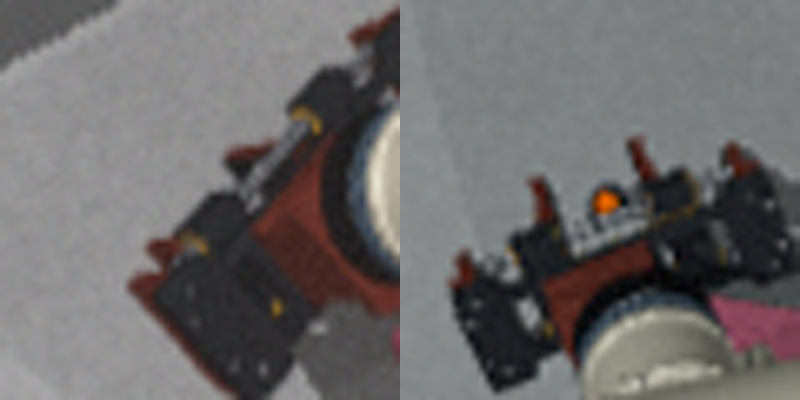

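Seen from the top, the orange-dot cap (605,203) sits between the open fingers. I'll descend and grip.

Call:
play_rows(travel=[[-0.8,0,0.95],[-1.54,-0.02,1.84],[-1.85,-0.02,2.22],[-2.03,-0.02,2.43],[-2.05,-0.02,2.46],[-2.05,-0.02,2.46],[-2.05,-0.02,2.46],[-2.05,-0.02,2.46],[-2.05,-0.02,2.46],[-2.05,-0.02,2.46],[-2.05,-0.02,2.46],[-2.05,-0.02,2.46]], angular=[[0,0,0],[0,0,0],[0,0,0],[0,0,0],[0,0,0],[0,0,0],[0,0,0],[0,0,0],[0,0,0],[0,0,0],[0,0,0],[0,0,0]], claw=[0.1,0.1,0.1,0.1,0.1,0.1,-1,-1,-1,-1,-1,-1])

```text
t: 15.9
ee_pos: [375.2, 106.2, 149.5]
orientation: [-2.784, -0.541, -1.013]
ft_force: [-1.9, -1.2, 4.8]
width: 20.9
```

```bash
python3 -c "
from h import *
state()
p=np.radians(22)
o=get_obs();M=R.from_rotvec(o['orientation']).as_matrix();tip=o['ee_pos']+182*M[:,2]
rows([tip+[0,0,25],tip+[0,0,140]],40,p)
rows([tip+[0,0,140],dockp(-90,0,140)],40)"
```

```text
t 15.9 tip [483.7 150.   10.1] dock [np.float64(-175.2), np.float64(250.2), np.float64(10.1)] F [-1.86 -1.2   4.76] w 20.9 q [ 0.21  0.72  2.39  2.96  0.67 -1.56]
t 15.9 ang [0.0, 0.0, 0.0]
[0.64, 0.0, -0.77]
[3.6, 0.01, -4.29]
t 15.9 ang [-1.36, -0.0, 1.63]
[3.76, -1.36, -4.16]
[3.75, 9.21, -3.63]
```

Call:
play_rows(travel=[[0.64,0,-0.77],[1.6,0,-1.9],[2.6,0,-3.1],[3.6,0,-4.29],[3.6,0,-4.29],[3.75,9.21,-3.63],[3.75,9.21,-3.63],[3.75,9.21,-3.63],[3.75,9.21,-3.63],[3.75,9.21,-3.63],[3.75,9.21,-3.63],[3.75,9.21,-3.63],[3.75,9.21,-3.63],[3.75,9.21,-3.63],[3.75,9.21,-3.63]], angular=[[0,0,0],[0,0,0],[0,0,0],[0,0,0],[0,0,0],[-1.36,0,1.63],[-1.36,0,1.63],[-1.36,0,1.63],[-1.36,0,1.63],[-1.36,0,1.63],[-1.36,0,1.63],[-1.36,0,1.63],[-1.36,0,1.63],[-1.36,0,1.63],[-1.36,0,1.63]], claw=[-1,-1,-1,-1,-1,-1,-1,-1,-1,-1,-1,-1,-1,-1,-1])

```text
t: 17.77
ee_pos: [473.8, -101.7, 279.6]
orientation: [-2.921, -0.128, -1.063]
ft_force: [0.1, 0.1, 0.4]
width: 21.0
```

```bash
python3 -c "
from h import *
state();b=get_image('top');a=get_image('side')
h=cv2.cvtColor(b,cv2.COLOR_BGR2HSV)
m=((h[...,0]<16)&(h[...,1]>170)&(h[...,2]>100)).astype(np.uint8);n,l,s,ce=cv2.connectedComponentsWithStats(m)
o=get_obs();M=R.from_rotvec(o['orientation']).as_matrix();tip=o['ee_pos']+182*M[:,2]
print([(ce[i].round(1).tolist(),s[i,4],(ray('top',*ce[i],tip[2]+5)-AX).round(1).tolist()) for i in range(1,n) if s[i,4]>2 and 250<ce[i][0]<310 and 150<ce[i][1]<215],(tip-AX).round(1))
o=np.hstack([cv2.resize(a[140:220,220:300],(400,400),interpolation=cv2.INTER_CUBIC),cv2.resize(b[150:210,250:310],(400,400),interpolation=cv2.INTER_CUBIC)])
cv2.imwrite('pics/g.png',o)"
```

```text
t 17.77 tip [590.3 -91.4 140.2] dock [np.float64(-90.0), np.float64(0.4), np.float64(140.2)] F [0.13 0.08 0.44] w 21.0 q [-0.3   0.4   2.19  1.98  0.27 -0.73]
[([282.5, 175.3], np.int32(6), [-54.9, -4.3, 145.2]), ([276.2, 178.2], np.int32(8), [-65.8, 18.6, 145.2]), ([283.9, 186.1], np.int32(8), [-95.1, -9.0, 145.2])] [-89.6  -7.6 140.2]
```

View pics/g.png

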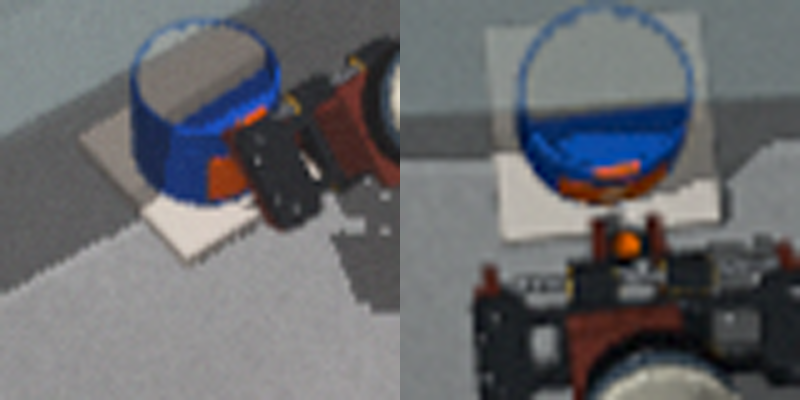

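The cap is held upright with the dot on top (top crop 627,243), about 5.5 mm behind the tip, and the label is still at the front. I'll move in over the rim and then lower it.

```bash
python3 -c "
from h import *
rows([dockp(-90,0,120),dockp(-50,0,119),dockp(-20,0,119),dockp(-20,0,97)],40)"
```

```text
t 17.88 ang [-0.0, -0.0, 0.0]
[-0.52, 0.0, 0.62]
[0.68, 0.01, 1.68]
[1.6, 0.01, 2.45]
[1.03, 0.01, 3.12]
```

Call:
play_rows(travel=[[-0.52,0,0.62],[0.1,0,1.16],[0.68,0.01,1.68],[1.0,0.01,1.95],[1.3,0.01,2.2],[1.6,0.01,2.45],[1.6,0.01,2.45]], angular=[[0,0,0],[0,0,0],[0,0,0],[0,0,0],[0,0,0],[0,0,0],[0,0,0]], claw=[-1,-1,-1,-1,-1,-1,-1])

```text
t: 18.75
ee_pos: [543.9, -96.0, 258.5]
orientation: [-2.921, -0.128, -1.064]
ft_force: [-1.2, 0.9, -0.1]
width: 20.9
```

Call:
play_rows(travel=[[-0.15,0,0.18],[-0.3,0,0.35],[-0.42,0,0.5],[-0.54,0,0.64],[-0.54,0,0.64]], angular=[[0,0,0],[0,0,0],[0,0,0],[0,0,0],[0,0,0]], claw=[-1,-1,-1,-1,-1])

```text
t: 19.38
ee_pos: [543.6, -96.0, 237.2]
orientation: [-2.921, -0.128, -1.063]
ft_force: [-0.1, -0.7, -0.2]
width: 21.0
```

```bash
python3 -c "
from h import *
state();b=get_image('top');a=get_image('side')
o=np.hstack([cv2.resize(a[140:200,230:290],(400,400),interpolation=cv2.INTER_CUBIC),cv2.resize(b[150:210,250:310],(400,400),interpolation=cv2.INTER_CUBIC)])
cv2.imwrite('pics/h.png',o)"
```

```text
t 19.38 tip [660.1 -85.7  97.8] dock [np.float64(-19.9), np.float64(0.1), np.float64(97.8)] F [-0.1  -0.65 -0.24] w 21.0 q [-0.24  0.55  2.06  2.14  0.25 -0.85]
```

View pics/h.png

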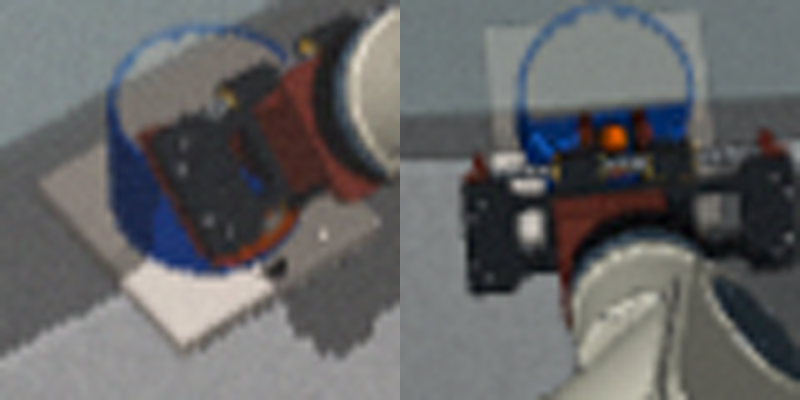

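The cap is inside the well outline (top crop 613,138) with no contact. I'll lower a little more, release gently, rise, and back out.

Call:
play_rows(travel=[[-0.06,0,0.08],[-0.1,0,0.12],[-0.1,0,0.12],[-0.1,0,0.12],[-0.1,0,0.12],[-0.1,0,0.12],[-0.1,0,0.12],[-0.1,0,0.12],[0.1,0,-0.12],[0.35,0,-0.42],[0.6,0,-0.72],[0.6,0,-0.72]], angular=[[0,0,0],[0,0,0],[0,0,0],[0,0,0],[0,0,0],[0,0,0],[0,0,0],[0,0,0],[0,0,0],[0,0,0],[0,0,0],[0,0,0]], claw=[-1,-1,-1,-0.4,-0.3,-0.3,-0.3,-0.3,-0.3,-0.3,-0.3,-0.3])

```text
t: 20.98
ee_pos: [543.5, -96.3, 261.3]
orientation: [-2.922, -0.128, -1.065]
ft_force: [0.3, 0.9, 0.0]
width: 30.8
```

Call:
play_rows(travel=[[-0.6,0,-0.5],[-1.5,0,-1.3],[-3,0,-2.6],[-4,0,-5],[-4,0,-5],[-4,0,-5]], angular=[[0,0,0],[0,0,0],[0,0,0],[0,0,0],[0,0,0],[0,0,0]], claw=[-0.3,-0.3,-0.3,-0.3,-0.3,-0.3])

```text
t: 21.72
ee_pos: [387.6, -110.4, 292.9]
orientation: [-2.923, -0.126, -1.067]
ft_force: [0.4, 0.4, 0.0]
width: 30.8
```

```bash
python3 -c "
from h import *
state();a=tab();b=get_image('top')
o=np.hstack([cv2.resize(a[140:195,235:290],(400,400),interpolation=cv2.INTER_CUBIC),cv2.resize(b[148:191,258:301],(400,400),interpolation=cv2.INTER_CUBIC)])
cv2.imwrite('pics/i.png',o)"
```

```text
t 21.73 tip [ 504.5 -100.6  153.7] dock [np.float64(-176.3), np.float64(-1.2), np.float64(153.7)] F [0.4  0.42 0.02] w 30.8 q [-0.4   0.29  2.35  1.97  0.33 -0.81]
[([267.9, 161.5], [265, 159, 8, 6, 22]), ([268.2, 173.0], [262, 164, 14, 16, 79])]
150 [261.7 175.5] [261.7 165.9]
160 [264.2 175.3] [264.3 165.7]
170 [266.7 174.7] [266.7 165.1]
180 [269.  173.8] [269.  164.2]
185 [270.1 173.2] [270.  163.6]
190 [271.1 172.5] [271. 163.]
```

View pics/i.png

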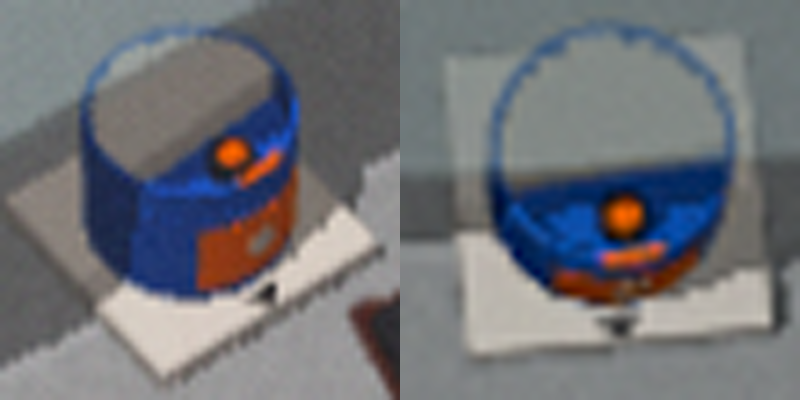

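The cap lies upright in the well. The tab and spot read about 188°, 3–4° from the dock front, which is about 3 mm against the 10 mm limit. The robot is clear, so I'm handing in.

```bash
python3 -c "
from h import *
print(workorder.close_job());state()"
```

```text
the job is handed in; nothing more can be done
None
the job is handed in; nothing more can be done
```

The tin's label now faces the dock's front, and the orange-dotted cap lies upright in its half-moon well. I handed the job in at about 22 s; it gave no verdict.

- **Turning the tin:** I rolled it about 112° in four light fingertip strokes. The force readings I took were about 5 N at most, against the 40 N limit.
- **Label angle:** After the turning strokes, the rim tab and label spot read about 184–187°, with the dock front at about 185°. After placing the cap they read about 188–189°, so the label ended about 3–4° off. That is roughly 3 mm to the side, against the 10 mm limit.
- **Cap:** The last pictures show it dot up and inside the rim. I judged its height by eye and did not measure it.
- **Lost contact:** The finger came off the tin at the end of the first stroke, at its edge. I made it up with the later strokes.
- **Other things on the desk:** The gripper did not go near the bystanders, and forces stayed close to zero away from the tin and the cap. I did not measure their positions again at the end.

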